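Lock the tube rack onto the digester

ROBOT

A 6-joint arm with a two-finger parallel gripper is mounted at the origin on the work surface. World frame = base frame: x ahead of the robot, y to its left, z up, the work surface at z = 0. Lengths are in m, angles in rad, forces in N, time in s.
With the tool pointing down it reaches from about 0.35 to 0.95 m from the base axis. Payload 17.4 kg.
Tool frame: the origin (TCP) lies midway between the tips of the shut fingers; the grasp point (between the pads) lies behind it (env.grip_depth is the z of the grasp point in the tool frame, in m); z points along the fingers, y is the line along which they close (so a half turn about z gives the same grasp; the last joint's range is limited). The gripper opens to 93 mm and grips with 3 to 60 N. Pads are 15 mm wide; open, the fingers measure 128 mm over their backs; the gripper's body (75 mm by 188 mm) begins 65 mm behind the grasp point.
Start: joints at [1.301, 0.116, 1.442, -0, 1.584, -0.038], TCP at [0.155, 0.657, 0.219] pointing down, gripper open.
Joint ranges: [-2.83, 2.83], [-0.83, 2.19], [0.07, 2.5], [-1.14, 4.28], [0.01, 3], [-2.97, 2.97]. Speed limits (rad/s): [1.89, 1.89, 2.22, 3.14, 3.14, 3.14].

INTERFACE

Orientations are given as a unit quaternion [w, x, y, z].
In Python, from rig import env gives the robot as it stands. The module is installed in compiled form; this text tells all that it offers.
- The arm moves only by the tool step_arm, never from a script. Its arguments are lists of equal length, an entry for each row: "offset": the shift along the world's x, y, z in m, a list of three; "twist": the turn, a rotation vector about the world's x, y, z in degrees, a list of three; "gripper": the opening, from 0 (shut) to 1 (fully open). In form: {"offset": [[x, y, z], ...], "twist": [[rx, ry, rz], ...], "gripper": [gripper, ...]}. A call has 1 to 12 rows; each row shifts and turns the commanded pose from where the row before left it; what a row does not reach is not made up. A row lasts 1/10 s, in which the tool goes at most 50 mm and 8.59 degrees, less where a joint would pass 70% of its speed; a pose out of reach is approached as far as the arm can. A call with a gripper value outside its range is refused whole. The fingers move at their own pace and stop on an object; "force" is the grip in N (left out, the last holds). Time passes only in rows, so rows that do not move let the fingers close. It gives the time, the measured TCP pose, the force, the opening and the grip force at its end, in the units of the state.
- env.sense(): the state, without advancing time (a new reading comes with each control period).
- env.grab_frame(name): name is "side" or "top" or "wrist"; returns a dict with "pixels" (480x640x3 uint8, red, green, blue), "z_map" (480x640 float32, m along the optical axis (not along the pixel's ray), 0 where there is no reading), "mtx" (3x3 intrinsics, pixels), "k1" (the pictures are not rectified: a ray, as slopes to the right and down, at radius r is drawn at 1 + k1 r^2 times it, then the intrinsics apply), "rvec" (rotation vector, rad) and "tvec" (3), from world to camera coordinates, as OpenCV has them. Camera axes: x right, y down, z forward; pixel columns grow to the right and rows downward; lengths in m; the calibration is good to about 2 mm. A picture is of the moment at which its call begins.
- env.finish_job(): hands the job in; it is judged then, once.
The state is a dict: "clock": time; "joint_pos": joint angles; "qd": joint speeds; "effort": joint torques, N m; "eef_pos": TCP position; "ee_rot": TCP orientation; "force": force on the tool from outside, world axes, zero at the start; "torque": the same for the moment, N m; "grip_width": finger opening in m; "grip_force": force on a finger pad.
Only numpy, scipy, OpenCV 4.12 (cv2) and the standard library are available. Lean on these libraries where they do the work, as an engineer would, in place of code of your own. Each camera call takes 0.05 s, during which the arm holds its last target. There are 200 camera calls.

TASK

Lock the tube rack onto the black digester: first draw the locking pin up out of its bore in front of the bolt and hang it, upright, in the empty parking notch on the same machine. Then take the square-headed key from its stand, push it fully home into the lock cylinder, turn it clockwise (seen from above) up to its stop so that the bolt is fully out, and leave the key in the lock. Leave the round-headed key in its stand, and do not knock over or push away the beaker, the jar or the cork stopper.

Things in the scene. Friction and masses are not known exactly. Their poses are not given: they have to be found in the camera images.
- digester: Black bench machine, fixed, 280 (x) x 300 (y) x 75 mm high. Origin: centre of its underside; own -x is its front. Rack of glass tubes on its rear half (own x 20 to 125 mm, up to 165 mm above the table). In a row 85 mm before its centre, from own -y to +y: lock, bolt guide, pin guide, keeper lug (a 29 mm high bridge, own y 13 to 35 mm), parking notch.
- lock (a point): Centre of the mouth of the lock cylinder's square hole (14 mm square, 31 mm deep), 106 mm above the table. The cylinder (44 mm across, in a dark collar 60 mm across) turns clockwise 2.2 rad to its hard stop, against 0.15 N m of friction, and stays where left. How the square hole is turned in it at the start is NOT reported and differs each time, all angles: feel for it or look.
- bore (a point): Centre of the upper mouth of the pin's bore (13 mm wide, straight down) in the pin guide, a steel bridge 40 x 24 x 30 mm high on the machine's top; 105 mm above the table. Axes as the digester's.
- notch (a point): Middle of the parking notch, at its top face 105 mm above the table; axes as the digester's. A steel fork 30 mm high with a slot 14 mm wide (own y), 31 mm long (own x: from 13 mm behind this point to the open front 18 mm before it). The pin goes in from above (or the front) and hangs by its collar.
- bolt (a joint): How far the flat steel bolt (14 x 10 mm) has come out towards own +y of the digester, in m: 0 drawn back, 0.035 fully out under the keeper lug. Driven by the lock cylinder, 16 mm per rad of its clockwise turn. The pin, while in its bore, blocks it at about 0.008.
- pin: Steel locking pin, standing in its bore at the start. Origin: centre of its foot; z along the pin, up. Shaft 10 mm thick from 0 to 27 mm (foot slightly narrower), collar 22 mm across from 27 to 31 mm, round head 14 mm across from 31 to 57 mm. Its collar lies on the guide or the fork: foot 27 mm below that top. 50 g.
- key: Key with a SQUARE black head, upright in a stand. Origin: centre of its foot; z up; x, y square to the flats. Round pilot 9 mm across from 0 to 6 mm (enters the hole at any yaw), 12 mm square shank to 28 mm (enters only squared with the hole, any of 4 ways), flange 30 mm across to 32 mm, head 24 x 24 mm to 64 mm. Home: flange on the cylinder, foot 28 mm below point lock. 90 g.
- round_key: A different key with a ROUND black head 30 mm across, same height, round shank 16 mm, upright in the other stand: leave it. Origin: centre of its foot.
- stand_a: White plastic stand, fixed, 56 x 56 x 45 mm high, with a 20 mm wide hole in which the square-headed key stands, its flange on the stand's top. Origin: centre of its underside.
- stand_b: The same stand for the round-headed key. The two stands change places.
- beaker: Glass beaker, 64 mm across, 85 mm high. Origin: centre of its underside. To be left alone.
- jar: Small amber jar with white cap, 48 mm across, 70 mm high. Origin: centre of its underside. To be left alone.
- stopper: Small cork stopper, tapered, 22 mm across and high, on the digester's top near its front edge. Origin: centre of its underside. To be left alone.

How it is judged:
By the outcome, as a careful person would: the job done as asked, in the order asked, and still so for the second after the job is handed in, with the robot touching nothing.
It also fails if it takes over 72 s, if anything falls off the work surface, if the arm or the gripper's body presses on something with over 40 N, if the wrist force passes 120 N, or if a joint passes its speed limit or range.

## Working session

There is one attempt and no reset: what is moved stays moved. The work goes in short steps, Python scripts to look and compute and a tool call to move; the robot and the scene stay as the last step left them, time stands still between calls to the robot, and variables do not carry over. Pictures are saved under pics/ and viewed, at most 13 in all, crops included, and the job is handed in when it is done.

Besides the shell and the picture viewer there is one more tool, called as name(argument=value, ...) on one line, values as JSON. step_arm: Moves the arm, as the interface text tells. Its arguments: {"type":"object","properties":{"offset":{"type":"array","items":{"type":"array","items":{"type":"number"}}},"twist":{"type":"array","items":{"type":"array","items":{"type":"number"}}},"gripper":{"type":"array","items":{"type":"number"}},"force":{"type":"number"}},"required":["offset","twist","gripper"]}

```bash
mkdir -p pics; cat > h.py <<'E'
import numpy as np, cv2
from rig import env
def grab(n):
    f=env.grab_frame(n); np.savez('pics/'+n+'.npz',**f); return f
def load(n): return dict(np.load('pics/'+n+'.npz'))
def rays(f,uv):
    uv=np.atleast_2d(np.array(uv,float)); k1=float(f['k1'])
    p=cv2.undistortPoints(uv[:,None],f['mtx'],np.array([k1,0,0,0,0.]))[:,0]
    R=cv2.Rodrigues(f['rvec'])[0]; t=np.array(f['tvec']).ravel()
    return -R.T@t, np.c_[p,np.ones(len(p))]@R
def plane(f,uv,z):
    c,d=rays(f,uv); return c+d*((z-c[2])/d[:,2])[:,None]
def proj(f,P):
    return cv2.projectPoints(np.atleast_2d(np.array(P,float)),f['rvec'],f['tvec'],f['mtx'],np.array([float(f['k1']),0,0,0,0]))[0][:,0]
def cloud(f):
    v,u=np.mgrid[:480,:640]; c,d=rays(f,np.c_[u.ravel(),v.ravel()]); return (c+d*f['z_map'].ravel()[:,None]).reshape(480,640,3)
E
python3 - <<'E'
from h import *
s=env.sense(); print(s, env.grip_depth)
ims=[]
for n in ("top","side"):
    f=grab(n); print(n,f['mtx'].ravel(),f['k1'],f['rvec'],f['tvec']); cv2.imwrite(f'pics/{n}0.png',f['pixels'][:,:,::-1])
E
```

```text
{'clock': 0.0, 'joint_pos': array([ 1.30119201e+00,  1.16492291e-01,  1.44229520e+00,  1.65215878e-05,
        1.58401799e+00, -3.78011033e-02]), 'qd': array([ 3.39195239e-04, -6.98916223e-04,  7.83260956e-04, -4.05782967e-05,
        1.60598889e-03,  1.17120000e-03]), 'effort': array([-8.60257642e-04, -7.21253729e+01, -6.22623539e+01,  7.78973219e-02,
        2.36221415e-02, -5.67367124e-05]), 'eef_pos': array([0.15501527, 0.65673174, 0.21788235]), 'ee_rot': array([-1.01003376e-04,  1.15642169e-01,  9.93290753e-01, -5.97998464e-04]), 'force': array([0.19255014, 0.01482918, 0.04380967]), 'torque': array([ 0.04354125, -0.01187719, -0.02398171]), 'grip_force': 0.0, 'grip_width': 0.09281770830410706} -0.0188
top [600.50275288   0.         318.79168684   0.         600.50275288
 230.08535466   0.           0.           1.        ] -0.09263701071851534 [ 2.14735172 -2.1174853   0.18567432] [-0.06909988  0.5395357   1.23061044]
side [601.23554876   0.         326.8436709    0.         601.23554876
 239.87618081   0.           0.           1.        ] -0.07915572667448656 [ 2.44112688 -0.44270889  0.16335984] [-0.49772431  0.13979849  1.00116454]
```

View pics/top0.png

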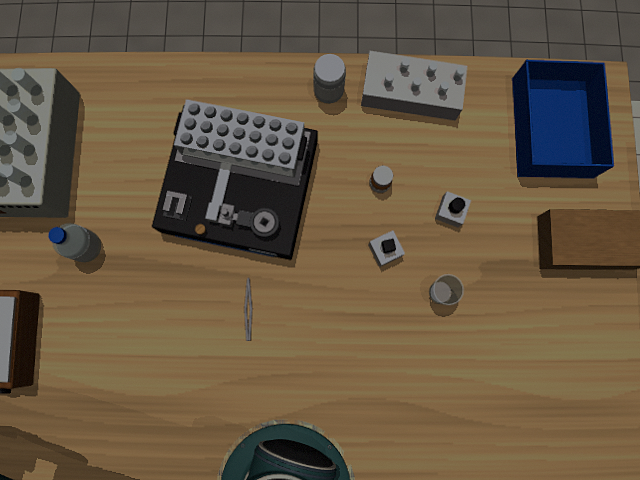

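View pics/side0.png

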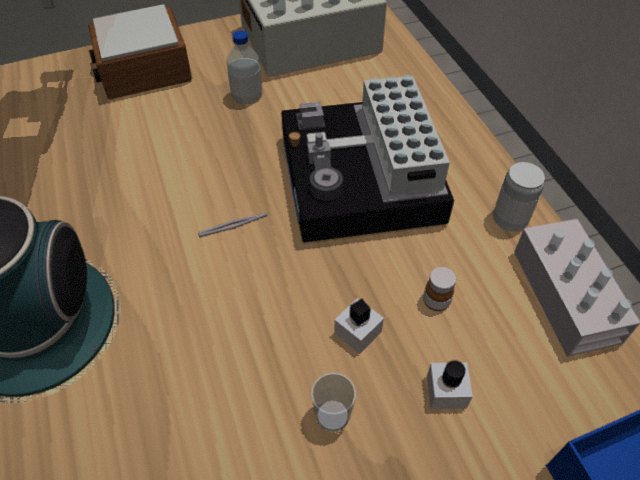

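The top view shows the digester with the lock at (264,222), the pin at about (226,213), the notch at (175,205) and the stopper at (200,229). The square key is at (388,246) and the round one at (457,205). Next I'll measure positions.

```bash
python3 - <<'E'
from h import *
f=load('top'); g=load('side')
P=cloud(f); px=f['pixels'].astype(int)
m=(np.abs(P[...,2]-.075)<.006)&(px.max(2)<70)
m[:90]=0; m[270:]=0; m[:,:140]=0; m[:,330:]=0
X=P[m]; r=cv2.minAreaRect((X[:,:2]*1000).astype(np.float32)); print('dig',r,np.median(X[:,2]))
print('box',cv2.boxPoints(r))
# square key/round heads: dark blobs
for n,F,boxes in (('top',f,[(375,235,400,262),(445,192,470,218)]),('side',g,[(345,295,378,325),(438,355,470,390)])):
    for (a,b,c,d) in boxes:
        q=F['pixels'][b:d,a:c].max(2)<60
        v,u=np.nonzero(q); print(n,u.mean()+a,v.mean()+b,u.min()+a,u.max()+a,v.min()+b,v.max()+b)
        Q=cloud(F)[b:d,a:c][q]; zt=Q[Q[:,2]>.074]; print('  top pts',len(zt),zt.mean(0) if len(zt) else Q[:,2].max(), cv2.minAreaRect((zt[:,:2]*1000).astype(np.float32)) if len(zt)>3 else '')
for nm,uv in (('lock',(264,222)),('pin',(226,212)),('notch',(175,205)),('stopper',(200,229))):
    print(nm,plane(f,uv,.106)[0].round(3),P[uv[1],uv[0]].round(3))
def cr(F,a,b,c,d,s): return cv2.resize(F['pixels'][b:d,a:c,::-1],None,fx=s,fy=s,interpolation=cv2.INTER_CUBIC)
A=cr(f,150,180,290,250,5); B=cr(g,280,95,360,205,3)
cv2.imwrite('pics/crop1.png',A)
E
```

```text
dig ((690.6571655273438, 106.12631225585938), (305.8404846191406, 374.3663635253906), 78.99360656738281) 0.07496246039808407
box [[477.72174   -8.244354]
 [845.20197  -79.717834]
 [903.5926   220.49698 ]
 [536.11237  291.97046 ]]
top 387.3020833333333 247.421875 375 399 239 261
  top pts 140 [ 0.50208378 -0.20386338  0.09753186] ((423.98162841796875, -132.99063110351562), (29.578624725341797, 248.1920623779297), 47.85723876953125)
top 456.3819095477387 205.39195979899498 448 464 197 213
  top pts 150 [ 0.59175523 -0.35028393  0.08869249] ((458.574462890625, -216.63311767578125), (26.706939697265625, 413.6680908203125), 44.896644592285156)
side 359.427027027027 312.0810810810811 350 369 299 324
  top pts 216 [ 0.5044303  -0.21411592  0.0883988 ] ((403.1849060058594, -426.13800048828125), (512.6543579101562, 28.457595825195312), 64.34394073486328)
side 453.08185840707966 373.8075221238938 442 464 361 387
  top pts 303 [ 0.592805   -0.35792512  0.08628699] ((448.16241455078125, -502.34259033203125), (449.0452575683594, 27.336044311523438), 44.861968994140625)
lock [0.545 0.05  0.106] [0.552 0.053 0.071]
pin [0.565 0.128 0.106] [0.559 0.124 0.133]
notch [0.578 0.234 0.106] [0.584 0.24  0.08 ]
stopper [0.529 0.18  0.106] [0.53  0.182 0.097]
```

View pics/crop1.png

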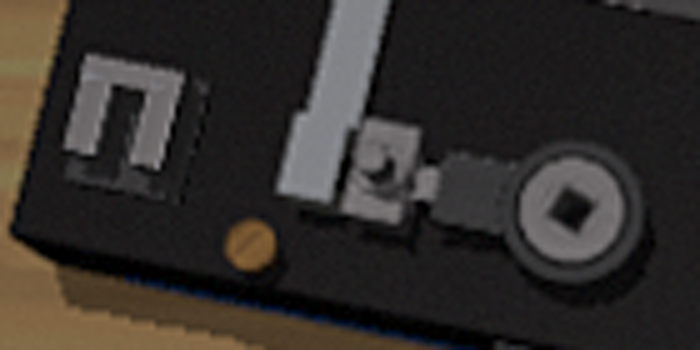

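step_arm(offset=[[0.005, -0.01, 0.036], [0.005, -0.01, 0.036], [0.005, -0.01, 0.036], [0.005, -0.01, 0.036], [0.026, -0.038, 0], [0.026, -0.038, 0], [0.026, -0.038, 0], [0.026, -0.038, 0], [0.026, -0.038, 0], [0.026, -0.038, 0], [0.026, -0.038, 0], [0.026, -0.038, 0]], twist=[[0, 0, 0], [0, 0, 0], [0, 0, 0], [0, 0, 0], [0, 0, 0], [0, 0, 0], [0, 0, 0], [0, 0, 0], [0, 0, 0], [0, 0, 0], [0, 0, 0], [0, 0, 2.5]], gripper=[0.5, 0.5, 0.5, 0.5, 0.5, 0.5, 0.5, 0.5, 0.5, 0.5, 0.5, 0.5])

```text
clock: 1.3
eef_pos: [0.3836, 0.3112, 0.3625]
ee_rot: [-0.0, 0.094, 0.996, -0.0]
force: [0.8, 1.0, 0.1]
grip_width: 0.047
grip_force: 0.0
```

step_arm(offset=[[0.026, -0.038, 0], [0.026, -0.038, 0], [0.026, -0.038, 0], [0.026, -0.038, 0], [0.026, -0.038, 0], [0, 0, 0], [0, 0, 0], [0, 0, 0], [0, 0, 0]], twist=[[0, 0, 0], [0, 0, 0], [0, 0, 0], [0, 0, 0], [0, 0, 0], [0, 0, 0], [0, 0, 0], [0, 0, 0], [0, 0, 0]], gripper=[0.5, 0.5, 0.5, 0.5, 0.5, 0.5, 0.5, 0.5, 0.5])

```text
clock: 2.2
eef_pos: [0.5126, 0.1239, 0.3628]
ee_rot: [0.0, 0.093, 0.996, 0.0]
force: [-0.6, 0.5, 0.7]
grip_width: 0.0468
grip_force: 0.0
```

```bash
python3 - <<'E'
from h import *
f=grab('wrist'); cv2.imwrite('pics/w1.png',f['pixels'][:,:,::-1])
s=env.sense(); print(s['eef_pos'],s['joint_pos'],s['force'],s['clock'])
R=cv2.Rodrigues(f['rvec'])[0]; print('cam',-R.T@np.ravel(f['tvec']),R[2],f['mtx'][0,0])
E
```

```text
[0.51257945 0.12391641 0.36282194] [ 1.88784694e-01 -2.06273184e-01  1.52219183e+00  7.31679127e-05
  1.82535573e+00 -1.19544719e+00] [-0.93990851  1.26990041  0.07347442] 2.25
cam [0.43124895 0.13878897 0.52980402] [ 0.28706075 -0.0551052  -0.95632606] 367.16372694053814
```

View pics/w1.png

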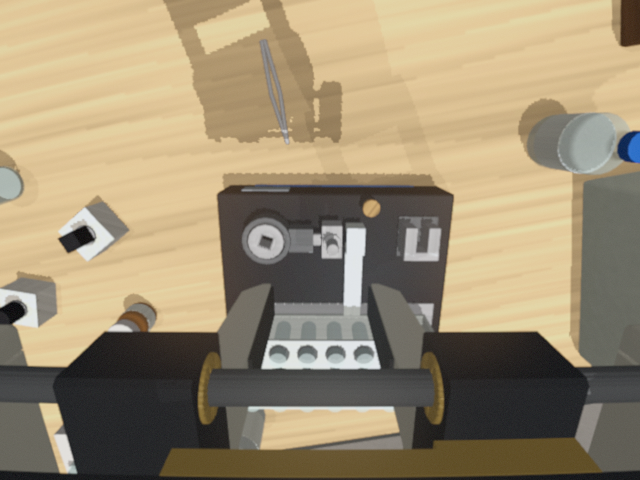

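The wrist view has the lock at (266,241), the pin at (331,240) and the notch at (422,235). I'll refine these with contours.

```bash
python3 - <<'E'
from h import *
for n,box in (('wrist',(235,205,455,275)),('top',(150,180,290,250)),('side',(280,95,360,205))):
    f=load(n); a,b,c,d=box; s=6
    im=cv2.resize(f['pixels'][b:d,a:c],None,fx=s,fy=s,interpolation=cv2.INTER_CUBIC); 
    gr=cv2.cvtColor(im,cv2.COLOR_RGB2GRAY); cv2.imwrite(f'pics/g_{n}.png',gr)
    t,bw=cv2.threshold(gr,0,255,cv2.THRESH_OTSU)
    cs,h=cv2.findContours(bw,cv2.RETR_CCOMP,cv2.CHAIN_APPROX_NONE)
    print(n,'otsu',t)
    for i,k in enumerate(cs):
        A=cv2.contourArea(k)
        if A<400: continue
        W=plane(f,k[:,0]/s+[a-.42,b-.42],.106)[:,:2]*1000
        r=cv2.minAreaRect(W.astype(np.float32)); (ex,ey),*_=cv2.fitEllipse(k) if len(k)>5 else ((0,0),)
        print('hole' if h[0,i,3]>=0 else 'out',int(A),'px',(np.array([ex,ey])/s+[a,b]).round(1),'rect',np.round(r[0],1),np.round(r[1],1),round(r[2],1),'hullctr',cv2.minEnclosingCircle(W.astype(np.float32)))
w=cv2.imread('pics/g_wrist.png'); t=cv2.imread('pics/g_side.png')
o=np.zeros((600,800,3),np.uint8); w2=cv2.resize(w,(800,254)); o[:254]=w2
t2=cv2.rotate(t,cv2.ROTATE_90_COUNTERCLOCKWISE); t2=cv2.resize(t2,None,fx=.7,fy=.7); print(t2.shape); o[258:258+t2.shape[0],:t2.shape[1]]=t2[:342]
cv2.imwrite('pics/c2.png',o)
E
```

```text
wrist otsu 135.0
out 30819 px [422.4 244.7] rect [585.5 234.7] [43. 42.] 79.4 hullctr ((585.38916015625, 234.79954528808594), 29.006690979003906)
out 32109 px [354.8 250.7] rect [578.8 152.7] [25.1 60.9] 78.8 hullctr ((578.684814453125, 151.66204833984375), 32.3814582824707)
out 22304 px [329.9 242.1] rect [560.8 121.9] [35.9 41.3] 79.3 hullctr ((561.786865234375, 126.2662124633789), 23.79232406616211)
out 34604 px [265.8 241.8] rect [546.8  48.7] [43.  43.7] 44.1 hullctr ((546.9451904296875, 48.729251861572266), 22.08539581298828)
hole 4752 px [266.  241.9] rect [546.8  49. ] [14.6 14.9] 59.5 hullctr ((546.8786010742188, 48.95838165283203), 9.557637214660645)
out 14289 px [450.3 270.5] rect [587.2 268.1] [12.1 89.1] 85.4 hullctr ((587.5465698242188, 272.8351745605469), 44.57475662231445)
out 5667 px [371.3 210.1] rect [532.5 179.9] [19.3 14.2] 79.4 hullctr ((530.1516723632812, 180.60165405273438), 10.069562911987305)
top otsu 69.0
out 2364 px [200.1 229. ] rect [529.8 180.8] [18.6 18.8] 0.8 hullctr ((529.529052734375, 180.47789001464844), 9.98171329498291)
out 1119 px [235.2 216.8] 
[... 1012 characters left out ...]
5156), 8.710795402526855)
out 853 px [320.6 156.6] rect [557.2 102.3] [ 9.7 14.7] 75.0 hullctr ((557.3143920898438, 102.7730484008789), 7.704592227935791)
out 2148 px [294.6 135.9] rect [530.3 172.8] [19.7 20.6] 69.6 hullctr ((530.0502319335938, 172.45230102539062), 10.61496639251709)
out 20959 px [330.  141.8] rect [595.8 135.5] [ 54.1 102. ] 78.9 hullctr ((593.3653564453125, 132.98915100097656), 53.490413665771484)
out 1229 px [357.1 107.9] rect [672.2 206.7] [24.5 11.6] 67.3 hullctr ((674.5714111328125, 205.70684814453125), 12.667014122009277)
out 58114 px [120.4 -46.2] rect [566.5 131.8] [297.9 161.9] 69.8 hullctr ((567.6198120117188, 134.74253845214844), 166.7630157470703)
(336, 462, 3)
```

View pics/c2.png

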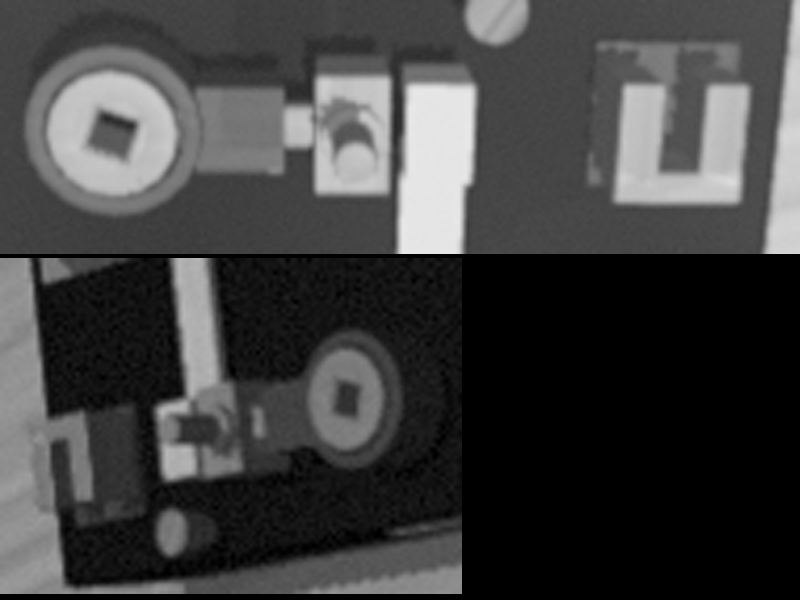

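```bash
python3 - <<'E'
from h import *
for n,uv in (('wrist',(332.9,249)),('side',(319,135.9)),('top',(224.6,211.8))):
    print(n,(plane(load(n),uv,.135)*1000).round(1))
ax=np.array([.187,.982]);L=np.array([546.8,49.3])
print([ (L+t*ax).round(1) for t in (70,75,80,85)])
f=load('wrist'); P=cloud(f)*1000
X=P[205:275,235:455].reshape(-1,3); Q=X[np.abs(X[:,2]-105)<4][:,:2]-L
d=np.c_[Q@[.982,-.187],Q@ax]
g=d[(d[:,1]>50)&(d[:,1]<95)&(np.abs(d[:,0])<25)]; h=np.histogram(g[:,1],bins=np.arange(50,96,2)); print(h[0]); print(g[:,0].min(),g[:,0].max())
# key head: faces
for n,z in (('top',81),('wrist',81),('side',81)):
    F=load(n);C=cloud(F)*1000; pr=proj(F,[.51,-.21,.08])[0].astype(int); print(n,pr)
    u,v=pr; sl=(slice(max(v-35,0),v+35),slice(max(u-35,0),u+35))
    p=F['pixels'][sl].max(2); 
    m=((p<75)).astype(np.uint8); k,lab,st,ce=cv2.connectedComponentsWithStats(m)
    for i in range(1,k):
        if st[i,4]<60: continue
        q=C[sl][lab==i]; tp=q[np.abs(q[:,2]-z)<5]; 
        print(st[i],ce[i]+[sl[1].start,sl[0].start],len(tp),np.median(tp,0) if len(tp) else '',cv2.minAreaRect(tp[:,:2].astype(np.float32)) if len(tp)>3 else '')
def cr(n,c,s):
    F=load(n); u,v=c; return cv2.resize(F['pixels'][v-20:v+20,u-20:u+20,::-1],(s,s),interpolation=cv2.INTER_CUBIC)
cv2.imwrite('pics/c3.png',np.hstack([cv2.convertScaleAbs(cr('top',(388,246),390),alpha=1.8),cv2.convertScaleAbs(cr('side',(359,312),390),alpha=1.8)]))
E
```

```text
wrist [[561.5 128.1 135. ]]
side [[562.9 124.8 135. ]]
top [[559.4 126.6 135. ]]
[array([559.9, 118. ]), array([560.8, 123. ]), array([561.8, 127.9]), array([562.7, 132.8])]
[14 23 17  0  0  0  0  0 32 29 46 32 20 25 21 13 23 26 24 48 35  0]
-19.80766205391875 20.433122150604728
top [390 242]
[ 26  32  15  15 177] [388.01694915 245.97740113] 125 [ 505.24038507 -206.46945832   80.48182391] ((505.6122131347656, -206.15773010253906), (24.200115203857422, 23.569917678833008), 14.699687004089355)
[ 13  35  34  26 113] [379.16814159 256.40707965] 0  
wrist [ 69 244]
[ 25  17  35  26 487] [ 76.4312115 238.5174538] 290 [ 506.03146025 -204.90250465   82.17914379] ((506.42242431640625, -206.95738220214844), (20.654802322387695, 23.42456817626953), 14.7650146484375)
side [361 307]
[ 24  27  20  27 393] [359.31552163 312.32315522] 212 [ 506.60630666 -209.87322472   81.44313961] ((507.2674560546875, -208.65756225585938), (23.87326431274414, 22.791885375976562), 12.179804801940918)
```

View pics/c3.png

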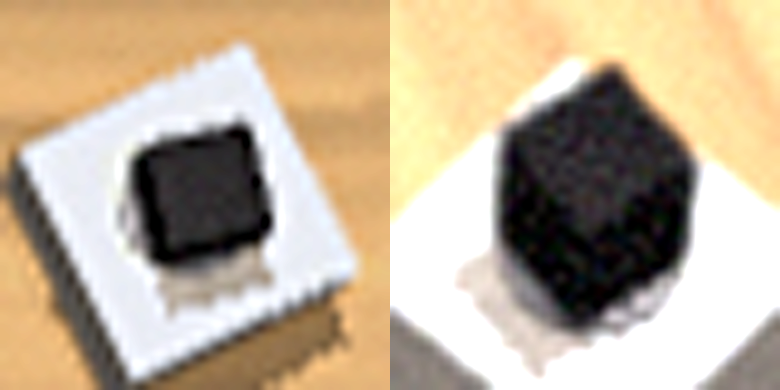

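step_arm(offset=[[0.016, 0.001, -0.03], [0.016, 0.001, -0.035], [0.017, 0.001, -0.035], [0, 0, -0.04], [0, 0, -0.04], [0, 0, -0.03], [0, 0, -0.02], [0, 0, -0.018], [0, 0, 0], [0, 0, 0]], twist=[[0, 0, 0], [0, 0, 0], [0, 0, 0], [0, 0, 0], [0, 0, 0], [0, 0, 0], [0, 0, 0], [0, 0, 0], [0, 0, 0], [0, 0, 0]], gripper=[0.5, 0.5, 0.5, 0.5, 0.5, 0.5, 0.5, 0.5, 0.5, 0.5], force=20)

```text
clock: 3.25
eef_pos: [0.562, 0.1265, 0.1153]
ee_rot: [0.0, 0.094, 0.996, 0.0]
force: [0.6, 0.0, -0.1]
grip_width: 0.0466
grip_force: 0.0
```

step_arm(offset=[[0, 0, 0], [0, 0, 0], [0, 0, 0], [0, 0, 0], [0, 0, 0], [0, 0, 0]], twist=[[0, 0, 0], [0, 0, 0], [0, 0, 0], [0, 0, 0], [0, 0, 0], [0, 0, 0]], gripper=[0.1, 0.1, 0.1, 0.1, 0.1, 0.1], force=20)

```text
clock: 3.85
eef_pos: [0.5622, 0.1262, 0.1149]
ee_rot: [0.0, 0.094, 0.996, 0.0]
force: [0.2, 3.7, 2.5]
grip_width: 0.0133
grip_force: 20.0
```

step_arm(offset=[[0, 0, 0.005], [0, 0, 0.01], [0, 0, 0.01], [0, 0, 0.01], [0, 0, 0.012], [0, 0, 0], [0, 0, 0]], twist=[[0, 0, 0], [0, 0, 0], [0, 0, 0], [0, 0, 0], [0, 0, 0], [0, 0, 0], [0, 0, 0]], gripper=[0.1, 0.1, 0.1, 0.1, 0.1, 0.1, 0.1])

```text
clock: 4.55
eef_pos: [0.5622, 0.1259, 0.1619]
ee_rot: [0.0, 0.094, 0.996, -0.0]
force: [-0.6, 0.5, -1.0]
grip_width: 0.0132
grip_force: 20.0
```

```bash
python3 - <<'E'
from h import *
f=grab('wrist'); grab('side')
s=env.sense(); print(s['eef_pos'],s['force'],s['torque'],s['grip_width'])
P=cloud(f)*1000
a=f['pixels'][160:400,180:460,::-1]; b=load('side')['pixels'][70:220,250:390,::-1]
o=np.zeros((480,800,3),np.uint8); A=cv2.resize(a,(440,377),interpolation=cv2.INTER_CUBIC); B=cv2.resize(b,(350,375),interpolation=cv2.INTER_CUBIC); o[:377,:440]=A; o[:375,445:795]=B
cv2.imwrite('pics/c4.png',o)
E
```

```text
[0.5618797  0.12584787 0.16114914] [-0.31902701  0.34576752 -0.57402728] [-0.04727755 -0.035967   -0.0103037 ] 0.013423058358455687
```

View pics/c4.png

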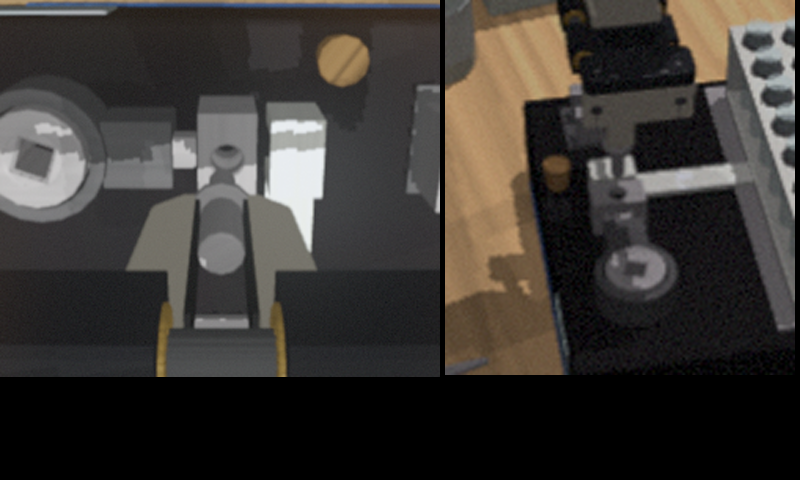

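The pin is out and upright between the fingers, and the empty bore shows at (324,258). I'll now measure the bore-to-notch vector in this same picture.

```bash
python3 - <<'E'
from h import *
f=load('wrist'); gr=cv2.cvtColor(f['pixels'],cv2.COLOR_RGB2GRAY)
# bore: dark blob around (324,258)
a,b,c,d=308,248,342,270; s=6
im=cv2.resize(gr[b:d,a:c],None,fx=s,fy=s,interpolation=cv2.INTER_CUBIC)
for t in (90,105,120):
    cs,_=cv2.findContours((im<t).astype(np.uint8),cv2.RETR_EXTERNAL,cv2.CHAIN_APPROX_NONE)
    for k in cs:
        if 150<cv2.contourArea(k)<8000:
            W=plane(f,k[:,0]/s+[a-.42,b-.42],.105)[:,:2]*1000; r=cv2.minAreaRect(W.astype(np.float32)); print(t,np.round(r[0],1),np.round(r[1],1))
P=cloud(f)*1000; L=np.array([546.8,49.3]); ax=np.array([.187,.982])
M=(np.abs(P[...,2]-105)<4); Q=P[M][:,:2]-L; e=np.c_[Q@[.982,-.187],Q@ax]
for lo,hi,n in ((60,93,'guide'),(160,220,'fork'),(-40,40,'lock')):
    g=e[(e[:,1]>lo)&(e[:,1]<hi)&(np.abs(e[:,0])<40)]; print(n,len(g),np.percentile(g,[1,99],axis=0).round(1).tolist())
    if n=='fork': 
        q=g[(g[:,0]<5)&(g[:,0]>-15)]; print(np.histogram(q[:,1],bins=np.arange(164,216,2)))
E
```

```text
90 [557.6 128.6] [7.8 3.9]
105 [565.  127.1] [12.9  5.5]
105 [558.2 128.1] [7.6 7.5]
guide 1430 [[-19.6, 68.0], [13.9, 91.5]]
fork 3211 [[-17.1, 168.2], [23.4, 210.1]]
(array([  0,   3, 154,  85,  86,  96,  86,  90,  81,  21,   0,   0,   0,
         0,   0,  12, 171,  85,  86,  95,  82,  91,  86,  19,   0]), array([164, 166, 168, 170, 172, 174, 176, 178, 180, 182, 184, 186, 188,
       190, 192, 194, 196, 198, 200, 202, 204, 206, 208, 210, 212, 214]))
lock 5920 [[-28.3, -27.5], [26.7, 38.1]]
```

step_arm(offset=[[0.002, 0.0108, 0], [0.0041, 0.0216, 0], [0.0041, 0.0216, 0], [0.0041, 0.0216, 0], [0.0041, 0.0216, 0], [0.0021, 0.0108, 0], [0, 0, 0], [0, 0, 0], [0, 0, 0], [0, 0, -0.01], [0, 0, -0.01], [0, 0, -0.004]], twist=[[0, 0, 0], [0, 0, 0], [0, 0, 0], [0, 0, 0], [0, 0, 0], [0, 0, 0], [0, 0, 0], [0, 0, 0], [0, 0, 0], [0, 0, 0], [0, 0, 0], [0, 0, 0]], gripper=[0.1, 0.1, 0.1, 0.1, 0.1, 0.1, 0.1, 0.1, 0.1, 0.1, 0.1, 0.1])

```text
clock: 5.85
eef_pos: [0.5821, 0.2336, 0.1359]
ee_rot: [-0.001, 0.094, 0.996, -0.0]
force: [-0.2, 2.2, 0.6]
grip_width: 0.0134
grip_force: 20.0
```

step_arm(offset=[[0, 0, 0], [0, 0, -0.004], [0, 0, -0.004], [0, 0, -0.004], [0, 0, 0]], twist=[[0, 0, 0], [0, 0, 0], [0, 0, 0], [0, 0, 0], [0, 0, 0]], gripper=[0.1, 0.1, 0.1, 0.1, 0.1])

```text
clock: 6.35
eef_pos: [0.5824, 0.2339, 0.125]
ee_rot: [-0.0, 0.094, 0.996, -0.0]
force: [-1.1, 1.4, -1.4]
grip_width: 0.0132
grip_force: 20.0
```

step_arm(offset=[[0, 0, -0.004], [0, 0, -0.004], [0, 0, -0.002], [0, 0, 0], [0, 0, 0]], twist=[[0, 0, 0], [0, 0, 0], [0, 0, 0], [0, 0, 0], [0, 0, 0]], gripper=[0.1, 0.1, 0.1, 0.1, 0.1])

```text
clock: 6.85
eef_pos: [0.5825, 0.234, 0.1155]
ee_rot: [-0.0, 0.094, 0.996, 0.0]
force: [-0.3, -0.0, -1.1]
grip_width: 0.0135
grip_force: 20.0
```

step_arm(offset=[[0, 0, -0.001], [0, 0, 0], [0, 0, 0], [0, 0, 0], [0, 0, 0], [0, 0, 0], [0, 0, 0.01], [0, 0, 0.03], [0, 0, 0.04], [0, 0, 0.04]], twist=[[0, 0, 0], [0, 0, 0], [0, 0, 0], [0, 0, 0], [0, 0, 0], [0, 0, 0], [0, 0, 0], [0, 0, 0], [0, 0, 0], [0, 0, 0]], gripper=[0.1, 0.1, 0.18, 0.25, 0.35, 0.4, 0.4, 0.4, 0.4, 0.4])

```text
clock: 7.85
eef_pos: [0.5823, 0.2338, 0.2367]
ee_rot: [-0.0, 0.094, 0.996, -0.0]
force: [-0.2, 0.2, 0.5]
grip_width: 0.0377
grip_force: 0.0
```

```bash
python3 - <<'E'
from h import *
f=grab('wrist'); s=env.sense(); print(s['eef_pos'],s['force'],s['joint_pos'])
uv=proj(f,[[.582,.236,.135],[.547,.049,.106]]); print(uv)
P=cloud(f)*1000; q=P[(P[...,2]>118)&(P[...,2]<140)]; q=q[np.hypot(q[:,0]-582,q[:,1]-235)<25]; print(len(q),q.mean(0) if len(q) else '', q[:,2].max() if len(q) else '')
u,v=uv[0].astype(int); cv2.imwrite('pics/c5.png',cv2.resize(f['pixels'][max(v-90,0):v+90,u-120:u+120,::-1],None,fx=3,fy=3,interpolation=cv2.INTER_CUBIC))
E
```

```text
[0.58370465 0.23432699 0.2445935 ] [-1.17945898 -0.05131797  6.365512  ] [ 3.41229817e-01  5.21007116e-03  1.51567809e+00 -5.95327077e-05
  1.61249029e+00 -1.04140867e+00]
[[324.2051814  240.97828706]
 [100.80908772 231.58344842]]
335 [580.64240765 233.87560542 133.23986564] 137.6368600257906
```

View pics/c5.png

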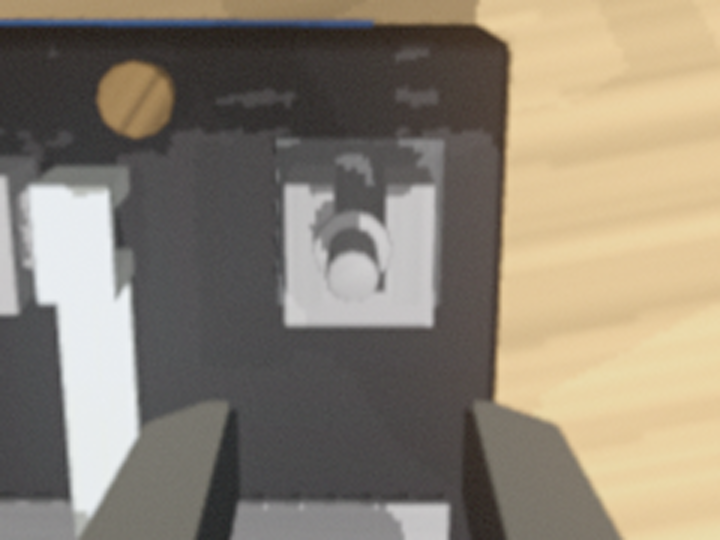

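The pin hangs upright in the notch with its collar on the fork (crop centre about (352,250)). The stopper hasn't moved. Next is the key.

step_arm(offset=[[-0.005, -0.025, 0], [-0.009, -0.048, 0], [-0.009, -0.048, 0], [-0.009, -0.048, 0], [-0.009, -0.048, 0], [-0.009, -0.048, 0], [-0.009, -0.048, 0], [-0.009, -0.048, -0.01], [-0.005, -0.045, -0.015], [-0.005, -0.035, -0.02], [0, 0, 0], [0, 0, 0]], twist=[[0, 0, 2.5], [0, 0, 2.5], [0, 0, 2.5], [0, 0, 2.5], [0, 0, 2.5], [0, 0, 2.5], [0, 0, 2.5], [0, 0, 2.5], [0, 0, 2.5], [0, 0, 2.7], [0, 0, 0], [0, 0, 0]], gripper=[0.5, 0.5, 0.5, 0.5, 0.5, 0.5, 0.5, 0.5, 0.5, 0.5, 0.5, 0.5])

```text
clock: 9.1
eef_pos: [0.5043, -0.2075, 0.1899]
ee_rot: [-0.0, -0.124, 0.992, 0.0]
force: [0.3, -0.3, 0.7]
grip_width: 0.0464
grip_force: 0.0
```

```bash
python3 - <<'E'
from h import *
f=grab('wrist'); s=env.sense(); print(s['eef_pos'],s['force'],s['joint_pos'])
q=s['ee_rot']; print('yaw',90-2*np.degrees(np.arctan2(q[1],q[2])))
P=cloud(f)*1000; d=np.hypot(P[...,0]-506,P[...,1]+207)
m=(d<22)&(np.abs(P[...,2]-81)<3)&(f['pixels'].max(2)<90)
X=P[m]; print(len(X),X.mean(0),cv2.minAreaRect(X[:,:2].astype(np.float32)))
# contour on plane z=81
c,_=cv2.findContours(m.astype(np.uint8),cv2.RETR_EXTERNAL,cv2.CHAIN_APPROX_NONE); k=max(c,key=cv2.contourArea)
print(cv2.minAreaRect((plane(f,k[:,0],.081)[:,:2]*1000).astype(np.float32)))
for r in (50,):
    Y=P[(d<r)&(np.abs(P[...,2]-45)<3)]; print('stand',cv2.minAreaRect(Y[:,:2].astype(np.float32)))
E
```

```text
[ 0.50474088 -0.20684505  0.1904242 ] [1.06700046 0.22879733 0.85329848] [-4.35815923e-01 -1.59679959e-01  1.75837340e+00  2.18595615e-04
  1.54228545e+00 -2.25739198e+00]
yaw 104.36826679858046
792 [ 505.21312065 -208.67745131   81.88018614] ((505.6592712402344, -208.5078582763672), (22.135480880737305, 22.126861572265625), 13.828692436218262)
((505.2378845214844, -208.66546630859375), (22.955392837524414, 22.122535705566406), 14.333151817321777)
stand ((507.01300048828125, -208.262939453125), (56.757564544677734, 56.220855712890625), 26.550811767578125)
```

step_arm(offset=[[0.001, -0.001, -0.03], [0, 0, -0.03], [0, 0, -0.03], [0, 0, -0.02], [0, 0, -0.015], [0, 0, -0.009], [0, 0, 0], [0, 0, 0]], twist=[[0, 0, 0], [0, 0, 0], [0, 0, 0], [0, 0, 0], [0, 0, 0], [0, 0, 0], [0, 0, 0], [0, 0, 0]], gripper=[0.5, 0.5, 0.5, 0.5, 0.5, 0.5, 0.5, 0.5])

```text
clock: 9.95
eef_pos: [0.5061, -0.208, 0.0567]
ee_rot: [0.001, -0.126, 0.992, -0.0]
force: [-0.5, 0.5, 0.8]
grip_width: 0.0466
grip_force: 0.0
```

step_arm(offset=[[0, 0, 0], [0, 0, 0], [0, 0, 0], [0, 0, 0], [0, 0, 0], [0, 0, 0]], twist=[[0, 0, 0], [0, 0, 0], [0, 0, 0], [0, 0, 0], [0, 0, 0], [0, 0, 0]], gripper=[0.2, 0.2, 0.2, 0.2, 0.2, 0.2], force=40)

```text
clock: 10.55
eef_pos: [0.5057, -0.2081, 0.056]
ee_rot: [0.0, -0.125, 0.992, -0.0]
force: [-1.3, -0.2, 5.3]
grip_width: 0.0234
grip_force: 40.0
```

step_arm(offset=[[0, 0, 0.01], [0, 0, 0.03], [0, 0, 0.035], [0, 0, 0.04], [0.0059, 0.0368, 0], [0.0059, 0.0368, 0], [0.0059, 0.0368, 0], [0.0059, 0.0368, 0], [0.0059, 0.0368, 0], [0.0059, 0.0368, 0], [0.0056, 0.0368, 0], [0, 0, 0]], twist=[[0, 0, 0], [0, 0, 0], [0, 0, 0], [0, 0, 0], [0, 0, -6.4], [0, 0, -6.4], [0, 0, -6.4], [0, 0, -6.4], [0, 0, -6.4], [0, 0, -6.4], [0, 0, -6.4], [0, 0, 0]], gripper=[0.2, 0.2, 0.2, 0.2, 0.2, 0.2, 0.2, 0.2, 0.2, 0.2, 0.2, 0.2])

```text
clock: 11.75
eef_pos: [0.5467, 0.0529, 0.171]
ee_rot: [-0.0, 0.263, 0.965, 0.0]
force: [-0.4, -0.1, -0.1]
grip_width: 0.0239
grip_force: 40.0
```

step_arm(offset=[[0, 0, 0], [0, 0, 0]], twist=[[0, 0, 0], [0, 0, 0]], gripper=[0.2, 0.2])

```text
clock: 11.95
eef_pos: [0.5465, 0.0488, 0.1708]
ee_rot: [0.0, 0.262, 0.965, -0.0]
force: [0.3, 0.4, -0.2]
grip_width: 0.0233
grip_force: 40.0
```

```bash
python3 - <<'E'
from h import *
f=grab('wrist'); g=grab('side'); t=grab('top'); s=env.sense(); print(s['eef_pos'],s['force'],s['torque'],s['joint_pos'].round(2))
q=s['ee_rot']; print('yaw',90-2*np.degrees(np.arctan2(q[1],q[2])))
print(proj(f,[.547,.0493,.106]),proj(g,[.547,.0493,.106]),proj(g,[.547,.0493,.132]),proj(f,[.547,.0493,.15]))
u,v=proj(f,[.547,.0493,.13])[0].astype(int); a=f['pixels'][v-80:v+80,u-80:u+80,::-1]
u,v=proj(g,[.547,.0493,.12])[0].astype(int); b=g['pixels'][v-40:v+40,u-40:u+40,::-1]
cv2.imwrite('pics/c6.png',np.hstack([cv2.resize(a,(400,400),interpolation=cv2.INTER_CUBIC),cv2.convertScaleAbs(cv2.resize(b,(400,400),interpolation=cv2.INTER_CUBIC),alpha=2)]))
E
```

```text
[0.54652453 0.0486122  0.17074762] [-0.30481232  0.12002323 -1.08618282] [-0.02569054  0.00671334  0.03023599] [ 0.04 -0.14  1.78 -0.    1.51 -1.  ]
yaw 59.58412007045915
[[322.9764028  257.86542715]] [[325.31584289 177.12008701]] [[325.39309398 166.69730082]] [[323.38056848 284.50041767]]
```

View pics/c6.png

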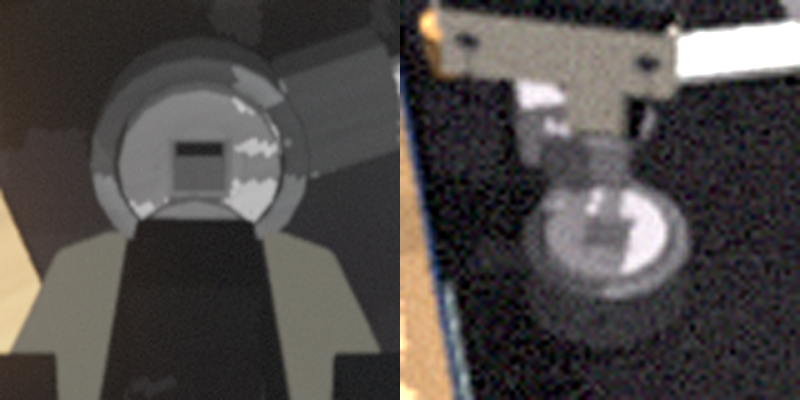

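```bash
python3 - <<'E'
from h import *
f=load('wrist'); u,v=proj(f,[.547,.0493,.13])[0].astype(int); o=np.array([u-80,v-80])
for p in ((174,141),(226,141),(226,195),(174,195)): print((plane(f,np.array(p)/2.5-.3+o,.106)*1000).round(1))
print('c',(plane(f,np.array((200,168))/2.5-.3+o,.106)*1000).round(1))
gr=cv2.cvtColor(f['pixels'],cv2.COLOR_RGB2GRAY)
a=cv2.resize(gr[o[1]+45:o[1]+90,o[0]+45:o[0]+110],None,fx=6,fy=6,interpolation=cv2.INTER_CUBIC)
# lock cylinder outer ring from depth
P=cloud(f)*1000; m=(np.abs(P[...,2]-106)<2.5)&(np.hypot(P[...,0]-547,P[...,1]-49)<23.5); X=P[m]
print(len(X), X.min(0),X.max(0))
C=plane(f,np.array((137,222))/2.5-.3+o,.134)*1000,plane(f,np.array((256,222))/2.5-.3+o,.134)*1000; print(C)
E
```

```text
[[536.9  47.  106. ]]
[[543.8  58.9 106. ]]
[[557.2  51.3 106. ]]
[[550.1  39.2 106. ]]
c [[546.9  49.1 106. ]]
2213 [523.53568918  25.54365755 103.51112272] [569.6913299   72.41621438 108.49606464]
(array([[542.49576057,  34.07042111, 134.        ]]), array([[556.8927285 ,  58.73448257, 134.        ]]))
```

step_arm(offset=[[0.0004, 0.0005, -0.01], [0, 0, -0.01], [0, 0, -0.007], [0, 0, -0.002], [0, 0, -0.002], [0, 0, -0.002], [0, 0, 0]], twist=[[0, 0, 0], [0, 0, 0], [0, 0, 0], [0, 0, 0], [0, 0, 0], [0, 0, 0], [0, 0, 0]], gripper=[0.2, 0.2, 0.2, 0.2, 0.2, 0.2, 0.2])

```text
clock: 12.8
eef_pos: [0.547, 0.0501, 0.1376]
ee_rot: [-0.0, 0.262, 0.965, 0.0]
force: [-0.8, -0.5, -1.0]
grip_width: 0.0236
grip_force: 40.0
```

step_arm(offset=[[0, 0, -0.002], [0, 0, -0.002], [0, 0, -0.001], [0, 0, 0]], twist=[[0, 0, 0], [0, 0, 0], [0, 0, 0], [0, 0, 0]], gripper=[0.2, 0.2, 0.2, 0.2])

```text
clock: 13.2
eef_pos: [0.5469, 0.05, 0.1324]
ee_rot: [-0.0, 0.262, 0.965, -0.0]
force: [-0.8, 0.1, -1.1]
grip_width: 0.0237
grip_force: 40.0
```

step_arm(offset=[[0, 0, -0.003], [0, 0, -0.003], [0, 0, -0.003], [0, 0, -0.003], [0, 0, -0.002], [0, 0, 0]], twist=[[0, 0, 0], [0, 0, 0], [0, 0, 0], [0, 0, 0], [0, 0, 0], [0, 0, 0]], gripper=[0.2, 0.2, 0.2, 0.2, 0.2, 0.2])

```text
clock: 13.8
eef_pos: [0.5469, 0.05, 0.1182]
ee_rot: [-0.0, 0.262, 0.965, -0.0]
force: [-0.7, 0.0, -1.0]
grip_width: 0.0236
grip_force: 40.0
```

step_arm(offset=[[0, 0, -0.001], [0, 0, -0.001], [0, 0, 0]], twist=[[0, 0, 0], [0, 0, 0], [0, 0, 0]], gripper=[0.2, 0.2, 0.2])

```text
clock: 14.1
eef_pos: [0.547, 0.0501, 0.117]
ee_rot: [0.0, 0.262, 0.965, 0.0]
force: [-3.2, 0.2, 3.5]
grip_width: 0.0237
grip_force: 40.0
```

step_arm(offset=[[0, 0, 0], [0, 0, 0], [0, 0, 0], [0, 0, 0], [0, 0, 0], [0, 0, 0], [0, 0, 0], [0, 0, 0], [0, 0, 0], [0, 0, 0], [0, 0, 0], [0, 0, 0]], twist=[[0, 0, -3], [0, 0, -6], [0, 0, -6], [0, 0, -6], [0, 0, -6], [0, 0, -6], [0, 0, -6], [0, 0, -6], [0, 0, -6], [0, 0, -6], [0, 0, -3], [0, 0, 0]], gripper=[0.2, 0.2, 0.2, 0.2, 0.2, 0.2, 0.2, 0.2, 0.2, 0.2, 0.2, 0.2], force=50)

```text
clock: 15.3
eef_pos: [0.5478, 0.0511, 0.1171]
ee_rot: [0.0, 0.71, 0.704, 0.002]
force: [4.3, 8.3, 0.9]
grip_width: 0.0238
grip_force: 50.0
```

```bash
python3 - <<'E'
from h import *
s=env.sense(); print(s['eef_pos'],s['force'],s['torque'],s['joint_pos'].round(2),s['grip_width'])
E
```

```text
[0.54776449 0.05106554 0.11709259] [4.30668482 8.28599634 0.86071244] [ 1.70663464 -0.83140872  0.0908121 ] [ 0.05 -0.11  1.84  0.    1.42  0.05] 0.023805234219940262
```

step_arm(offset=[[0.0006, 0.001, 0], [0, 0, 0], [0, 0, 0], [0, 0, 0], [0, 0, 0], [0, 0, 0], [0, 0, 0], [0, 0, 0], [0, 0, 0], [0, 0, 0], [0, 0, 0], [0, 0, 0]], twist=[[0, 0, -3], [0, 0, -6], [0, 0, -6], [0, 0, -6], [0, 0, -6], [0, 0, -6], [0, 0, -6], [0, 0, -6], [0, 0, -6], [0, 0, -6], [0, 0, -3], [0, 0, 0]], gripper=[0.2, 0.2, 0.2, 0.2, 0.2, 0.2, 0.2, 0.2, 0.2, 0.2, 0.2, 0.2])

```text
clock: 16.5
eef_pos: [0.5491, 0.0506, 0.1172]
ee_rot: [0.001, 0.967, 0.255, 0.002]
force: [11.2, -1.9, -3.3]
grip_width: 0.024
grip_force: 50.0
```

```bash
python3 - <<'E'
from h import *
s=env.sense(); print(s['eef_pos'],s['force'],s['torque'],s['joint_pos'].round(2),s['grip_width'])
q=s['ee_rot']; print('yaw',90-2*np.degrees(np.arctan2(q[1],q[2])))
E
```

```text
[0.54912151 0.05058807 0.11719193] [11.20261461 -1.94698374 -3.25672807] [-0.65649441 -2.20468203  0.07670914] [ 0.05 -0.11  1.84 -0.    1.41  1.1 ] 0.023953315847976775
yaw -60.508845837741035
```

step_arm(offset=[[0.001, 0, 0], [0, 0, 0], [0, 0, 0], [0, 0, 0], [0, 0, 0]], twist=[[0, 0, -3], [0, 0, -3], [0, 0, -3], [0, 0, -1], [0, 0, 0]], gripper=[0.2, 0.2, 0.2, 0.2, 0.2])

```text
clock: 17.0
eef_pos: [0.5496, 0.0503, 0.1171]
ee_rot: [0.001, 0.985, 0.17, 0.001]
force: [5.7, -5.3, -0.0]
grip_width: 0.0239
grip_force: 50.0
```

```bash
cat > st.py <<'E'
from h import *
s=env.sense(); print(s['eef_pos'],s['force'],s['torque'],s['joint_pos'].round(2),s['grip_width'])
q=s['ee_rot']; print('yaw',90-2*np.degrees(np.arctan2(q[1],q[2])))
E
python3 st.py
```

```text
[0.54956349 0.05033492 0.11709669] [ 5.69945665 -5.336972   -0.03469957] [-1.01897515 -1.07479329  0.10683855] [ 0.05 -0.11  1.83 -0.    1.41  1.28] 0.023882687270032617
yaw -70.4361184224255
```

step_arm(offset=[[0, -0.0005, 0], [0, 0, 0], [0, 0, 0]], twist=[[0, 0, -3], [0, 0, -2], [0, 0, 0]], gripper=[0.2, 0.2, 0.2])

```text
clock: 17.3
eef_pos: [0.5496, 0.0501, 0.1171]
ee_rot: [0.001, 0.992, 0.127, 0.001]
force: [6.2, -2.8, -1.5]
grip_width: 0.0234
grip_force: 50.0
```

```bash
python3 st.py
```

```text
[0.54957565 0.05011623 0.11710692] [ 6.20173646 -2.84484791 -1.48200466] [-0.64695226 -1.09815994  0.18698702] [ 0.05 -0.11  1.83 -0.    1.41  1.36] 0.02342581292387285
yaw -75.46346304151996
```

step_arm(offset=[[0, 0, 0], [0, 0, 0], [0, 0, 0]], twist=[[0, 0, -2], [0, 0, -1], [0, 0, 0]], gripper=[0.2, 0.2, 0.2])

```text
clock: 17.6
eef_pos: [0.5496, 0.05, 0.1171]
ee_rot: [0.001, 0.995, 0.101, 0.001]
force: [6.2, -2.9, -1.0]
grip_width: 0.0237
grip_force: 50.0
```

```bash
python3 st.py
```

```text
[0.54960533 0.05002388 0.11713373] [ 6.19441781 -2.92808877 -1.00184063] [-0.76534453 -1.10262956  0.13945876] [ 0.05 -0.11  1.83 -0.    1.41  1.41] 0.02367126365144065
yaw -78.42791263629235
```

step_arm(offset=[[0.0005, 0, 0], [0, 0, 0], [0, 0, 0]], twist=[[0, 0, -2], [0, 0, -2], [0, 0, 0]], gripper=[0.2, 0.2, 0.2])

```text
clock: 17.9
eef_pos: [0.5498, 0.0499, 0.1171]
ee_rot: [0.001, 0.998, 0.066, 0.001]
force: [4.0, -4.6, 1.3]
grip_width: 0.0236
grip_force: 50.0
```

```bash
cat >> st.py <<'E'
f=grab('wrist'); grab('top'); grab('side'); cv2.imwrite('pics/w9.png',f['pixels'][:,:,::-1])
E
python3 st.py
```

```text
[0.54980574 0.04994117 0.11706626] [ 3.9701491  -4.56522549  1.25916809] [-0.94847018 -0.51496529  0.33303054] [ 0.05 -0.11  1.83 -0.    1.42  1.48] 0.0235975314793236
yaw -82.45362790544675
```

View pics/w9.png

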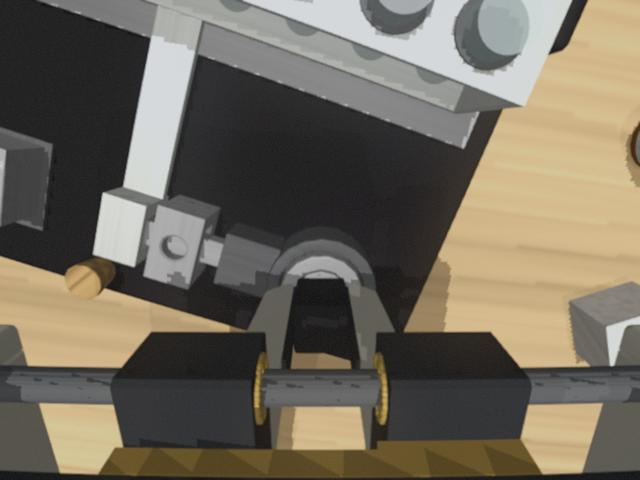

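Torque jumped to 0.33 N m, which suggests the stop. In the wrist view the bolt shows at (212,248) between its guides, and the stopper at (90,278) is undisturbed. A firmer push should confirm the stop.

step_arm(offset=[[0.0003, -0.0005, 0], [0, 0, 0], [0, 0, 0]], twist=[[0, 0, -1.5], [0, 0, -1.5], [0, 0, 0]], gripper=[0.2, 0.2, 0.2], force=60)

```text
clock: 18.35
eef_pos: [0.5498, 0.0498, 0.117]
ee_rot: [0.0, 0.999, 0.04, 0.001]
force: [4.2, -5.2, 3.2]
grip_width: 0.0238
grip_force: 60.1
```

```bash
python3 st.py
```

```text
[0.54983639 0.04977938 0.11704956] [ 4.19853638 -5.20098429  3.16614323] [-0.85865699 -0.5463405   0.59851354] [ 0.04 -0.11  1.83 -0.    1.42  1.54] 0.023768591607300868
yaw -85.46332220401746
```

Torque is up to 0.6 N m, so it's at the hard stop. I'll release and lift.

step_arm(offset=[[0, 0, 0], [0, 0, 0], [0, 0, 0], [0, 0, 0], [0, 0, 0.01], [0, 0, 0.03], [0, 0, 0.04], [-0.03, 0, 0.04], [-0.04, 0, 0.03], [-0.04, 0, 0.02], [-0.04, 0, 0], [0, 0, 0]], twist=[[0, 0, 0], [0, 0, 0], [0, 0, 0], [0, 0, 0], [0, 0, 0], [0, 0, 0], [0, 0, 0], [0, 0, 0], [0, 0, 0], [0, 0, 0], [0, 0, 0], [0, 0, 0]], gripper=[0.32, 0.4, 0.5, 0.5, 0.5, 0.5, 0.5, 0.5, 0.5, 0.5, 0.5, 0.5])

```text
clock: 19.7
eef_pos: [0.3966, 0.0501, 0.2894]
ee_rot: [-0.0, 0.999, 0.04, 0.003]
force: [-0.0, -0.3, 0.1]
grip_width: 0.0462
grip_force: 0.0
```

```bash
python3 st.py; python3 - <<'E'
from h import *
for n in ('wrist','top','side'):
    F=load(n); P=cloud(F)*1000; d=np.hypot(P[...,0]-547,P[...,1]-50)
    m=(d<22)&(np.abs(P[...,2]-142)<5); X=P[m]
    if len(X)>9: print(n,len(X),np.median(X,0),cv2.minAreaRect(X[:,:2].astype(np.float32)))
def cr(n,p,w,s):
    F=load(n); u,v=proj(F,p)[0].astype(int); print(n,u,v); u=np.clip(u,w,640-w); v=np.clip(v,w,480-w)
    return cv2.convertScaleAbs(cv2.resize(F['pixels'][v-w:v+w,u-w:u+w,::-1],(s,s),interpolation=cv2.INTER_CUBIC),alpha=1.6)
cv2.imwrite('pics/c10.png',np.hstack([cr('side',[.56,.12,.1],55,400),cr('top',[.56,.12,.1],55,400)]))
E
```

```text
[0.39662928 0.05013306 0.28944668] [-0.027442   -0.30595976  0.06807879] [-0.06526385  0.1397115  -0.0374809 ] [ 0.06 -0.51  1.87  0.    1.78  1.55] 0.04619381500630889
yaw -85.36290103257005
wrist 1056 [546.03708902  48.82545378 142.79600682] ((546.59765625, 48.667579650878906), (23.748620986938477, 24.32998275756836), 7.758057117462158)
top 143 [544.93881563  51.11334076 141.49441093] ((545.4307250976562, 50.87282943725586), (25.29310417175293, 23.482624053955078), 9.328478813171387)
side 170 [546.6446644   46.67337204 142.50367336] ((547.1898803710938, 48.72467041015625), (23.84214210510254, 25.546953201293945), 9.671799659729004)
side 318 152
top 230 214
```

View pics/c10.png

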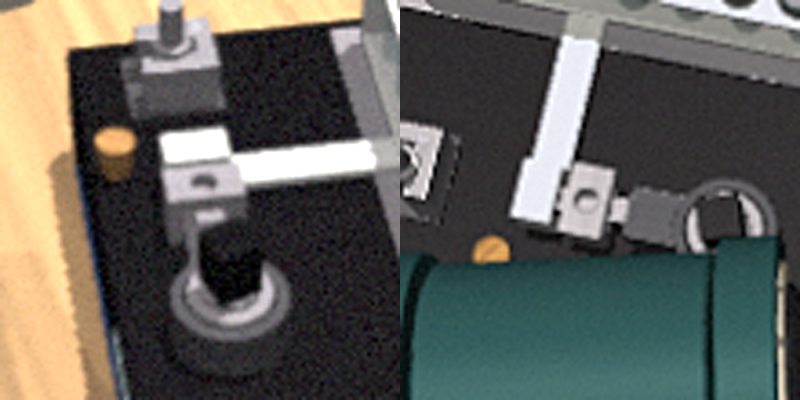

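```bash
python3 - <<'E'
from h import *
L=np.array([546.8,49.3]); ax=np.array([.187,.982])
for n in ('wrist','top','side'):
    F=load(n); P=cloud(F)*1000; Q=P[...,:2]-L; x=Q@[.982,-.187]; t=Q@ax; g=F['pixels'].max(2)
    for lo in range(56,126,2):
        m=(np.abs(x)<5)&(t>=lo)&(t<lo+2)
        if m.any() and (lo<68 or lo>=88): print(n,lo,m.sum(),P[m][:,2].min().round(),np.median(P[m][:,2]).round(1),int(np.median(g[m])),end=' | ')
    print()
E
```

```text
wrist 56 20 96.0 97.6 160 | wrist 58 29 95.0 96.9 182 | wrist 60 28 95.0 96.5 183 | wrist 62 29 95.0 97.0 183 | wrist 64 30 75.0 97.1 180 | wrist 66 57 76.0 100.5 125 | wrist 88 29 104.0 106.0 186 | wrist 90 28 104.0 105.2 184 | wrist 94 22 95.0 96.7 180 | wrist 96 62 96.0 98.0 137 | wrist 98 37 96.0 104.9 206 | wrist 100 28 103.0 105.1 207 | wrist 102 32 103.0 105.1 206 | wrist 104 28 103.0 105.1 206 | wrist 106 29 103.0 104.6 207 | wrist 108 29 103.0 104.8 207 | wrist 110 29 103.0 104.5 207 | wrist 112 31 103.0 104.5 207 | wrist 114 29 103.0 105.0 206 | wrist 116 31 103.0 104.8 207 | wrist 118 26 102.0 104.6 194 | 
top 56 4 99.0 99.7 74 | top 58 2 95.0 96.1 107 | top 60 4 94.0 94.7 129 | top 62 7 94.0 96.0 135 | top 64 5 96.0 97.7 132 | top 66 2 93.0 94.3 105 | top 88 4 103.0 106.7 114 | top 90 5 101.0 104.0 135 | top 92 1 103.0 103.4 135 | top 94 5 93.0 96.1 135 | top 96 7 96.0 98.3 97 | top 98 6 93.0 102.7 101 | top 100 3 99.0 102.8 147 | top 102 5 99.0 100.5 155 | top 104 6 100.0 104.0 153 | top 106 5 100.0 103.7 153 | top 108 6 103.0 104.2 153 | top 110 3 102.0 103.6 152 | top 112 4 100.0 104.3 153 | top 114 5 102.0 102.3 153 | top 116 5 101.0 103.8 155 | top 118 5 104.0 104.0 160 | 
side 60 1 96.0 96.4 105 | side 62 3 95.0 96.4 114 | side 64 7 94.0 95.3 105 | side 66 8 95.0 97.2 109 | side 88 6 97.0 104.1 113 | side 90 2 93.0 99.4 114 | side 92 2 103.0 103.2 130 | side 94 1 102.0 102.4 131 | side 96 6 102.0 104.6 109 | side 98 5 100.0 102.4 105 | side 100 2 100.0 101.6 129 | side 102 5 102.0 103.6 184 | side 104 5 103.0 104.6 181 | side 106 4 102.0 103.8 180 | side 108 5 104.0 104.4 182 | side 110 2 103.0 104.6 184 | side 112 5 102.0 103.8 182 | side 114 1 104.0 104.1 183 | side 116 4 103.0 103.1 182 | side 118 5 103.0 103.3 183 | side 122 1 101.0 101.3 137 |
```

The bolt's top (z = 96 mm) fills the gap between the pin guide and the lug, so it's under the keeper, and the stop torque agrees. The key is at home height with its head top at about 142 mm. Handing in.

```bash
python3 -c "
from rig import env
print(env.finish_job())"
```

```text
the job is handed in; nothing more can be done
None
```

The job is handed in: the pin hangs upright in the parking notch, the square key is fully home and turned clockwise to its hard stop, and the bolt is out under the keeper lug. The arm never touched the round key, beaker, jar or stopper, and the clock read 19.7 s at the last move.

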